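# Close the shipping crate: turn its lid over onto it

## Robot

A 7-joint arm with a two-finger parallel gripper is mounted at the origin on the work surface. World frame = base frame: x ahead of the robot, y to its left, z up, the work surface at z = 0. Lengths are in mm, angles in rad, forces in N, time in s.
With the tool pointing down it reaches from about 400 to 875 mm from the base axis. Payload 4.4 kg.
Tool frame: the origin (TCP) lies on the centre line of the jaws, within the pads' length; the fingertips stand 25 mm ahead of it and the grasp point (between the pads) lies 6 mm ahead of it (ctrl.finger_overhang is the distance from the TCP to the fingertips, in mm); z points along the fingers, y is the line along which they close (so a half turn about z gives the same grasp; the last joint's range is limited). The gripper opens to 85 mm and grips with 20 to 120 N. Pads are 22 mm wide; open, the fingers measure 114 mm over their backs; the gripper's body (76 mm by 85 mm) begins 54 mm behind the grasp point. The pads swing forward as they close: fully open they stand 13 mm farther back than shut.
Start: joints at [-1.347, 0.628, 0.038, 1.517, -0.027, 0.996, -0.02], TCP at [185.721, 622.917, 256.313] pointing down, gripper open.
Joint ranges: [-3.06, 3.06], [-0.37, 2.12], [-1.25, 1.32], [0.18, 2.47], [-1.1, 4.24], [0.23, 1.98], [-2.94, 2.94]. Speed limits (rad/s): [2.57, 2.57, 3.14, 3.14, 3.14, 3.14, 3.14].

## Interface

Orientations are given as [roll, pitch, yaw] about the fixed x, y, z axes, in that order (R = Rz(yaw) Ry(pitch) Rx(roll)).
In Python, from cell import ctrl gives the robot as it stands. The module is installed in compiled form; this text tells all that it offers.
- The arm moves only by the tool play_rows, never from a script. Its argument "targets" is a list of rows, each a list of 5 numbers: the closure, from 0 (fully open) to 1 (shut), then the shift along the tool's x, y, z in cm, then the turn about the tool's z in degrees. In form: [[gripper, dx, dy, dz, spin], ...]. A call has 1 to 10 rows; each row is the pose to reach, as a shift and turn from the pose commanded when the call began, along the tool's axes at that moment; what a row does not reach only later rows make up. A row lasts 1/10 s, in which the tool goes at most 50 mm and 8.59 degrees, less where a joint would pass 70% of its speed; a pose out of reach is approached as far as the arm can. A call with a gripper value outside its range is refused whole. The fingers move at their own pace and stop on an object; the grip force is fixed at half the most. Time passes only in rows, so rows that repeat a pose let the fingers close. It gives the time, the measured TCP pose, the force, the opening and the grip force at its end, in the units of the state.
- ctrl.read_state(): the state, without advancing time (a new reading comes with each control period).
- ctrl.get_image(name): name is "scene" or "top" or "wrist"; returns (picture, depth): 480x640x3 uint8, red, green, blue; 480x640 float32, mm along the optical axis (not along the pixel's ray), 0 where there is no reading.
- ctrl.calibration(name): a dict with "vfov" (degrees; the focal length in pixels is half the picture's height over the tangent of half this angle, whatever the lens; pixels are square), "cx", "cy" (the principal point, pixels), "extrinsics" (4x4, takes a point from camera to world coordinates); the wrist camera has in their place "mount" (4x4, takes a point from camera to tool coordinates, whose origin is the TCP and whose axes are the flange's). Camera axes: x right, y down, z forward; pixel columns grow to the right and rows downward; lengths in mm; the calibration is good to about 2 mm. A picture is of the moment at which its call begins: read the wrist's pose just before it. calibration takes no time and is no camera call.
- ctrl.finish_job(): hands the job in; it is judged then, once.
Trained networks look in the newest picture that a camera, given by its name, has taken for a name from the list of things; names that differ only in an ending like _2 or _b are one class to them, and where a whole thing is asked for, a point or a joint stands for the part that bears it (a point fixed in the world has none). Each returns a list of dicts, best first, with "confidence" (0 to 1); they miss things now and then, are a little off and sometimes report something else, mostly with a low value. They report only what shows in the picture. A call takes as long as a camera call.
- ctrl.search_frame(camera, name): "bbox" ([left, top, right, bottom] in pixels, round what is visible of it).
- ctrl.trace(camera, name): "pixels" (480x640 bool, what is visible of it) and "bbox" ([left, top, right, bottom] in pixels, round what is visible of it).
The state is a dict: "clock": time; "qpos": joint angles; "qd": joint speeds; "tau": joint torques, N m; "eef_pos": TCP position; "tool_rot": TCP orientation; "force": force on the tool from outside, world axes, zero at the start; "torque": the same for the moment, N m; "width": finger opening in mm; "gripper_force": force on a finger pad.
Only numpy, scipy, OpenCV 4.12 (cv2) and the standard library are available. Lean on these libraries where they do the work, as an engineer would, in place of code of your own. Each camera call takes 0.05 s, during which the arm holds its last target. There are 200 camera calls.

## Task

The lid of the small shipping crate lies beside it the wrong way up, on its two cleats. Turn the lid over and close the crate with it: tip it up against the crate's side, lower it over without letting it slam down, and leave it square on the crate, cleats upward, covering the opening. Leave the crate standing where it is and the other things on the bench alone.

Things in the scene. Friction and masses are not known exactly. Their poses are not given: they have to be found in the camera images.
- crate: Open shallow plywood crate, about 4.5 kg, loose on the bench. Outside 200 mm along its x, 176 mm along its y, 55 mm high; walls 12 mm thick, plain upright faces from bench to rim. Origin at the centre of its underside, z up. The lid lies on its -y side. The steel flange inside leaves at least 23 mm free below the rim.
- crate_rim (a point): Centre of the crate's opening, at the height of its four level rims (55 mm above the bench). Axes as the crate.
- lid: Crate lid, about 0.36 kg: plywood board 208 (its x) x 184 (its y) x 9 mm on two cleats 24 mm wide, 20 mm high, running the full 184 mm along y at x = +78 and -78 mm (132 mm free between). Origin: centre of the cleat side. z runs from cleats (0 to 20 mm) to board (20 to 29 mm): up at the start, down on the closed crate, where its origin is 84 mm above the bench.
- lid_edge (a point): Middle of the board's 208 mm edge away from the crate, at its corner with the cleat side (lid's x 0, y -92, z 20 mm): at the start 20 mm above the bench, with nothing under it between the cleats. Axes as the lid.
- lid_face (a point): Centre of the lid's plain inner face (lid's z 29 mm), up at the start. The opposite 208 mm edge faces the crate's -y side, 15 to 70 mm off it, up to 0.17 rad askew and 20 mm to one side. On the closed crate this point meets the centre of the rim, and the board overhangs the crate 4 mm all round. Axes as the lid.
- hammer: Bystander: claw hammer lying on the bench, 260 mm long; origin under its middle, handle to its -x.
- tape_roll: Bystander: roll of brown tape lying flat, 112 mm across, 50 mm high; origin at the centre of its underside.
- carton: Bystander: closed cardboard carton 90 x 130 x 60 mm high; origin at the centre of its underside.
- nail_bin: Bystander: open blue plastic bin of nails 100 x 120 x 55 mm high; origin at the centre of its underside.

How it is judged:
By the outcome, as a careful person would: the job done as asked, in the order asked, and still so for the second after the job is handed in, with the robot touching nothing.
It also fails if it takes over 72 s, if anything falls off the work surface, if the arm or the gripper's body presses on something with over 40 N, if the wrist force passes 120 N, or if a joint passes its speed limit or range.

## Working session

There is one attempt and no reset: what is moved stays moved. The work goes in short steps, Python scripts to look and compute and a tool call to move; the robot and the scene stay as the last step left them, time stands still between calls to the robot, and variables do not carry over. Pictures are saved under pics/ and viewed, at most 11 in all, crops included, and the job is handed in when it is done.

Besides the shell and the picture viewer there is one more tool, called after "Request:" in YAML: its name, and indented under it one key for each argument. play_rows: Moves the arm, as the interface text tells. Its arguments: {"type":"object","properties":{"targets":{"type":"array"}},"required":["targets"]}

```bash
mkdir -p pics; ls; python3 - <<'E'
from cell import ctrl
import cv2,numpy as np
s=ctrl.read_state();print({k:np.round(v,3).tolist() for k,v in s.items()})
for n in("scene","top"):
    p,d=ctrl.get_image(n);cv2.imwrite(f"pics/{n}0.png",p[:,:,::-1]);np.save(n+"_d.npy",d)
    c=ctrl.calibration(n);print(n,c)
    for t in("crate","lid"):
        r=ctrl.trace(n,t)
        for i,x in enumerate(r[:2]):print(t,x["confidence"],x["bbox"])
        if r:np.save(f"{n}_{t}.npy",r[0]["pixels"])
print(ctrl.calibration("wrist"))
E
```

```text
pics
{'clock': 0.0, 'qpos': [-1.347, 0.629, 0.038, 1.518, -0.027, 0.996, -0.02], 'qd': [0.002, 0.001, 0.001, -0.001, 0.0, -0.001, -0.002], 'tau': [-0.001, -56.339, 1.226, -19.345, 0.011, 0.011, 0.0], 'eef_pos': [185.528, 622.344, 255.381], 'tool_rot': [-3.14, 0.0, 2.852], 'force': [0.814, 0.931, -0.651], 'torque': [-0.03, -0.031, -0.001], 'gripper_force': 0.0, 'width': 85.421}
scene {'vfov': 42.37652104818079, 'cx': 331.49314923582534, 'cy': 236.51073666952206, 'extrinsics': array([[-5.65457706e-01,  5.35847474e-01, -6.26996864e-01,
         1.51832796e+03],
       [ 8.24634929e-01,  3.53183426e-01, -4.41858236e-01,
         6.97228242e+02],
       [-1.53237195e-02, -7.66895659e-01, -6.41588834e-01,
         1.04489354e+03],
       [ 0.00000000e+00,  0.00000000e+00,  0.00000000e+00,
         1.00000000e+00]])}
crate 0.67 [337.4, 211.1, 442.1, 295.7]
lid 0.74 [270.7, 180.8, 377.5, 247.5]
top {'vfov': 48.74740412984498, 'cx': 318.10346202090864, 'cy': 238.0056492065183, 'extrinsics': array([[-1.44159626e-02, -9.88441525e-01,  1.50915647e-01,
         3.46484796e+02],
       [-9.99871197e-01,  1.31855741e-02, -9.15038835e-03,
         3.61257320e+01],
       [ 7.05471435e-03, -1.51028121e-01, -9.88504293e-01,
         1.52095175e+03],
       [ 0.00000000e+00,  0.00000000e+00,  0.00000000e+00,
         1.00000000e+00]])}
crate 0.6 [240.1, 231.3, 312.0, 314.0]
lid 0.59 [321.9, 241.4, 396.8, 327.4]
{'vfov': 70.53065967615673, 'cx': 320.48226000561436, 'cy': 241.12487207112227, 'mount': array([[ 1.94564426e-04, -9.58383582e-01, -2.85483575e-01,
         7.27220521e+01],
       [ 9.99999978e-01,  1.64230977e-04,  1.30193656e-04,
        -9.60383459e-01],
       [-7.78902162e-05, -2.85483594e-01,  9.58383593e-01,
        -1.17911293e+02],
       [ 0.00000000e+00,  0.00000000e+00,  0.00000000e+00,
         1.00000000e+00]])}
```

```bash
cat > h.py <<'E'
from cell import ctrl
import cv2,numpy as np
from scipy.spatial.transform import Rotation as R
def cloud(n,d,m,E=None):
    c=ctrl.calibration(n);f=240/np.tan(np.radians(c["vfov"]/2))
    v,u=np.nonzero(m&(d>0));z=d[v,u]
    P=np.c_[(u-c["cx"])/f*z,(v-c["cy"])/f*z,z]
    E=c["extrinsics"] if E is None else E
    return P@E[:3,:3].T+E[:3,3]
def wristE():
    s=ctrl.read_state();T=np.eye(4);T[:3,:3]=R.from_euler("xyz",s["tool_rot"]).as_matrix();T[:3,3]=s["eef_pos"]
    return T@ctrl.calibration("wrist")["mount"]
E
python3 - <<'E'
from h import *
for t in("crate","lid"):
  for n in("scene","top"):
    P=cloud(n,np.load(n+"_d.npy"),np.load(f"{n}_{t}.npy"))
    zt=55 if t=="crate" else 29
    Q=P[abs(P[:,2]-zt)<9]
    print(t,n,len(P),len(Q),np.percentile(P[:,2],[5,50,95]).round(1),cv2.minAreaRect(Q[:,:2].astype(np.float32)), np.median(Q[:,2]))
E
```

```text
crate scene 5366 1447 [10.8 29.9 55.6] ((484.6322937011719, 148.27618408203125), (185.24534606933594, 209.628662109375), 81.77325439453125) 53.10941378027985
crate top 4691 1207 [14.5 26.1 56.3] ((483.3055419921875, 147.19540405273438), (176.50843811035156, 200.2324676513672), 81.61969757080078) 53.3899930301709
lid scene 3556 3377 [19.9 27.8 32.1] ((441.5342102050781, -89.35771942138672), (194.2327880859375, 217.21212768554688), 77.6063461303711) 27.967234646123302
lid top 4668 4622 [22.3 27.7 33.2] ((440.19036865234375, -90.3856201171875), (183.0736541748047, 206.18504333496094), 77.27494812011719) 27.736890697705462
```

View pics/scene0.png

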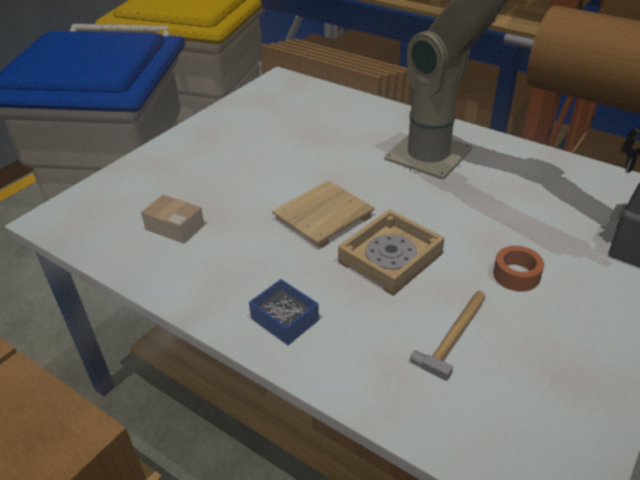

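View pics/top0.png

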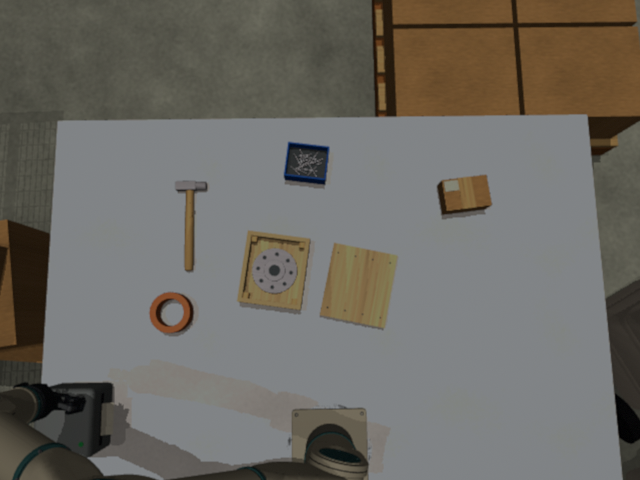

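The scene picture shows the lid (about 325,212) left of the crate (390,250), with the bin, carton, tape and hammer clear of both. The top view agrees: crate centre about (484,147) with its y axis at 81.7°, lid (440,-90) at 77.3°, gap about 60 mm. The tool can only point down, so the plan is:
1. Push the far edge until the lid meets the crate, and lift it by friction.
2. Re-grip a cleat end as a hinge.
3. Swing the lid over.

Request:
play_rows:
  targets:
    - [0, -41.7, -36.9, 0, 80]
    - [0, -41.7, -36.9, 0, 80]
    - [0, -41.7, -36.9, 0, 80]
    - [0, -41.7, -36.9, 0, 80]
    - [0, -41.7, -36.9, 0, 80]
    - [0, -41.7, -36.9, 0, 80]
    - [0, -41.7, -36.9, 0, 80]
    - [0, -41.7, -36.9, 0, 80]
    - [0, -41.7, -36.9, 0, 80]
    - [0, -41.7, -36.9, 0, 80]

```text
clock: 1.3
eef_pos: [450.7, 196.8, 256.6]
tool_rot: [3.141, -0.0, 1.452]
force: [1.2, -0.1, 0.4]
width: 85.2
gripper_force: 0.0
```

Request:
play_rows:
  targets:
    - [0, -41.8, 0.9, 0, 1.5]
    - [0, -41.8, 0.9, 0, 1.5]
    - [0, -41.8, 0.9, 0, 1.5]
    - [0, -41.8, 0.9, 0, 1.5]
    - [0, -41.8, 0.9, 0, 1.5]
    - [0, -41.8, 0.9, 0, 1.5]
    - [0, -41.8, 0.9, 0, 1.5]
    - [0, -41.8, 0.9, 0, 1.5]
    - [0, -41.8, 0.9, 0, 1.5]
    - [0, -41.8, 0.9, 0, 1.5]

```text
clock: 2.3
eef_pos: [410.0, -221.6, 256.6]
tool_rot: [3.14, 0.002, 1.423]
force: [-0.2, 0.5, -0.3]
width: 85.6
gripper_force: 0.0
```

```bash
python3 - <<'E'
from h import *
s=ctrl.read_state();print(s["eef_pos"],s["tool_rot"],ctrl.finger_overhang)
E=wristE();p,d=ctrl.get_image("wrist");cv2.imwrite("pics/w1.png",p[:,:,::-1])
for t,zt,sz in(("crate",55,0),("lid",29,0)):
    r=ctrl.trace("wrist",t)
    if r:
        P=cloud("wrist",d,r[0]["pixels"],E);Q=P[abs(P[:,2]-zt)<8]
        print(t,r[0]["confidence"],r[0]["bbox"],len(Q),cv2.minAreaRect(Q[:,:2].astype(np.float32)),np.median(Q[:,2]))
E
```

```text
[ 409.98894405 -221.55938306  256.64554816] [3.14048987e+00 2.01965768e-03 1.42300545e+00] 25.0
lid 0.77 [217.2, 0.0, 460.2, 178.7] 38140 ((438.37225341796875, -105.75304412841797), (154.82843017578125, 209.0950927734375), 77.84521484375) 29.424835627171944
```

View pics/w1.png

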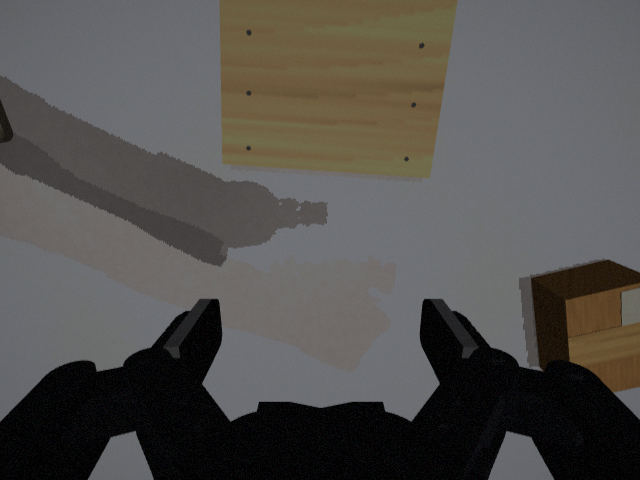

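The wrist view shows the lid's near edge at rows 165–178, columns 222–432, centred ahead of the open fingers, with the carton well to the right. Next I go down behind the edge.

Request:
play_rows:
  targets:
    - [0, 0, 0.5, 5, 0]
    - [0, 0, 0.5, 10, 0]
    - [0, 0, 0.5, 15, 0]
    - [0, 0, 0.5, 20, 0]
    - [0, 0, 0.5, 22, 0]
    - [0, 0, 0.5, 22.9, 0]
    - [0, 0, 0.5, 22.9, 0]

```text
clock: 3.15
eef_pos: [415.4, -216.4, 25.8]
tool_rot: [-3.139, -0.001, 1.431]
force: [-0.5, 0.5, 0.2]
width: 85.1
gripper_force: 0.0
```

Request:
play_rows:
  targets:
    - [0, 2, 0, 0, 0]
    - [0, 3, 0, 0, 0]
    - [0, 4, 0, 0, 0]
    - [0, 5, 0, 0, 0]
    - [0, 6, 0, 0, 0]
    - [0, 7, 0, 0, 0]
    - [0, 7.5, 0, 0, 0]
    - [0, 8, 0, 0, 0]

```text
clock: 3.95
eef_pos: [427.3, -139.5, 27.7]
tool_rot: [3.141, 0.001, 1.429]
force: [0.2, -2.5, 2.8]
width: 85.2
gripper_force: 1.7
```

Request:
play_rows:
  targets:
    - [0, 0.3, 0, 0, 0]
    - [0, 0.5, 0, 0, 0]
    - [0, 0.7, 0, 0, 0]
    - [0, 0.8, 0, 0, 0]
    - [0, 0.8, 0, 0, 0]

```text
clock: 4.45
eef_pos: [428.1, -131.5, 27.3]
tool_rot: [-3.142, -0.0, 1.429]
force: [-0.9, -3.3, 2.9]
width: 85.2
gripper_force: 1.5
```

```bash
cat > look.py <<'E'
from h import *
import sys
for n in("scene","top"):
    p,d=ctrl.get_image(n);np.save(n+"_d.npy",d)
    if n=="scene": cv2.imwrite(f"pics/{sys.argv[1]}.png",cv2.resize(p[120:340,220:500,::-1],None,fx=2.5,fy=2.5))
    for t,zt in(("crate",55),("lid",29)):
        r=ctrl.trace(n,t)
        if r and n=="top":
            P=cloud(n,d,r[0]["pixels"]);Q=P[abs(P[:,2]-zt)<9]
            print(t,n,r[0]["confidence"],np.percentile(P[:,2],[5,50,95]).round(1),len(Q),cv2.minAreaRect(Q[:,:2].astype(np.float32)) if len(Q) else 0)
s=ctrl.read_state();print(s["eef_pos"],s["tool_rot"],s["force"])
E
python3 look.py s2
```

```text
crate top 0.86 [14.8 26.2 56.3] 1207 ((483.4283752441406, 147.4353485107422), (177.07127380371094, 200.519775390625), 81.59538269042969)
lid top 0.93 [22.2 27.8 33. ] 1134 ((451.6693115234375, 36.0891227722168), (52.57445526123047, 205.16529846191406), 80.47793579101562)
[ 428.02758386 -131.44356142   27.24934824] [-3.14144343e+00 -1.74944538e-04  1.42913869e+00] [ 0.11022764 -3.61059251  1.99779574]
```

View pics/s2.png

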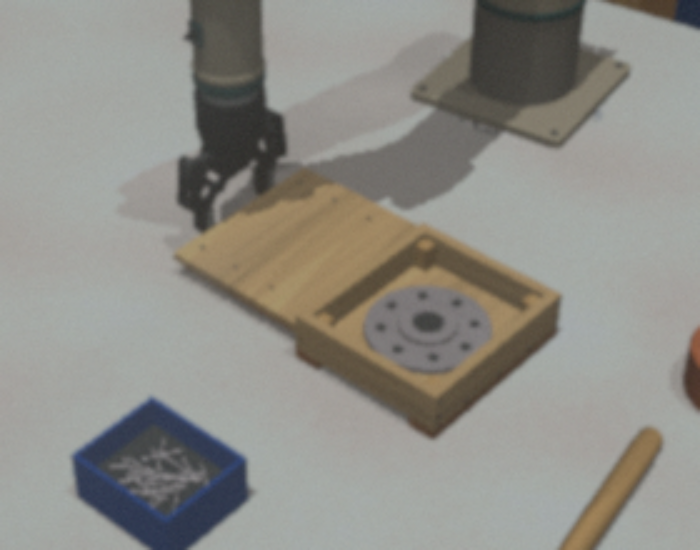

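The crop shows the lid almost flush against the crate wall (around 420,240), with the open fingers at its far edge. I press on a little.

Request:
play_rows:
  targets:
    - [0, 0.2, 0, 0, 0]
    - [0, 0.4, 0, 0, 0]
    - [0, 0.4, 0, 0, 0]

```text
clock: 5.05
eef_pos: [427.7, -130.2, 27.3]
tool_rot: [3.142, 0.005, 1.427]
force: [-2.8, -8.6, 1.7]
width: 85.4
gripper_force: 4.3
```

Request:
play_rows:
  targets:
    - [0, 0.2, 0, 0, 0]
    - [0, 0.4, 0, 0, 0]
    - [0, 0.4, 0, 0, 0]

```text
clock: 5.35
eef_pos: [427.4, -129.8, 27.4]
tool_rot: [3.142, 0.01, 1.424]
force: [-5.6, -16.8, 0.7]
width: 85.5
gripper_force: 8.7
```

Request:
play_rows:
  targets:
    - [0, 0, 0, -0.2, 0]
    - [0, 0, 0, -0.4, 0]
    - [0, 0, 0, -0.6, 0]
    - [0, 0, 0, -0.8, 0]
    - [0, 0, 0, -1.0, 0]

```text
clock: 5.85
eef_pos: [427.5, -129.8, 37.3]
tool_rot: [3.141, 0.011, 1.424]
force: [-4.1, -16.9, -2.2]
width: 85.4
gripper_force: 7.9
```

```bash
cat > tilt.py <<'E'
from h import *
# lid tilt about lid x, crate pose, from top+scene clouds in crate frame
import sys
o=np.array([483.8,147.4,0]);a=np.radians(81.7);Y=np.array([np.cos(a),np.sin(a),0]);X=np.array([np.sin(a),-np.cos(a),0])
for n in("scene","top"):
    p,d=ctrl.get_image(n)
    if n=="scene" and len(sys.argv)>1: cv2.imwrite(f"pics/{sys.argv[1]}.png",cv2.resize(p[90:340,220:500,::-1],None,fx=2.4,fy=2.4))
    for t in("lid","crate"):
        r=ctrl.trace(n,t)
        if not r: print(n,t,"none");continue
        P=cloud(n,d,r[0]["pixels"])-o
        if t=="crate":
            Q=P[abs(P[:,2]-55)<9];print(n,"crate",cv2.minAreaRect((Q+o)[:,:2].astype(np.float32)));continue
        L=np.c_[P@X,P@Y,P[:,2]]
        # robust plane
        m=np.median(L,0);K=L
        for _ in range(6):
            c=K.mean(0);nv=np.linalg.svd(K-c,full_matrices=False)[2][2];e=abs((L-c)@nv);K=L[e<5]
        nv*=np.sign(nv[2]+1e-9) ;print(n,"lid",r[0]["confidence"],len(K),len(L),"normal",nv.round(3),"c",c.round(0),"min",np.percentile(K,1,axis=0).round(0),"max",np.percentile(K,99,axis=0).round(0))
s=ctrl.read_state();E=s["eef_pos"]-o;print("tcp crate frame",E@X,E@Y,E[2],s["tool_rot"],s["force"],s["width"])
E
python3 tilt.py
```

```text
scene lid 0.98 2984 3207 normal [0.002 0.05  0.999] c [  -9. -187.   33.] min [-117. -269.   26.] max [  89. -109.   41.]
scene crate ((485.9091796875, 148.07247924804688), (182.5310821533203, 207.0205841064453), 81.76934051513672)
top lid 0.77 403 468 normal [0.005 0.055 0.998] c [  15. -130.   30.] min [-118. -262.   24.] max [ 87. -89.  41.]
top crate ((483.3006286621094, 147.0498504638672), (176.3548126220703, 200.27220153808594), 81.62113952636719)
tcp crate frame -15.740896096009736 -282.3987784993173 37.232290458487284 [3.14106531 0.01112143 1.4241328 ] [ -4.8862182  -15.95524015  -1.16651602] 85.26202906229203
```

Friction lift works: the lid is tilted 0.052 rad and the crate hasn't moved. I follow the arc.

Request:
play_rows:
  targets:
    - [0, 0, 0, -0.4, 0]
    - [0, 0, 0, -0.8, 0]
    - [0, 0.1, 0, -1.3, 0]
    - [0, 0.1, 0, -1.7, 0]
    - [0, 0.2, 0, -2.2, 0]
    - [0, 0.2, 0, -2.6, 0]
    - [0, 0.3, 0, -3.1, 0]
    - [0, 0.4, 0, -3.5, 0]
    - [0, 0.5, 0, -3.9, 0]
    - [0, 0.6, 0, -4.35, 0]

```text
clock: 7.15
eef_pos: [428.4, -123.8, 81.2]
tool_rot: [3.14, 0.011, 1.424]
force: [-6.0, -15.8, 2.4]
width: 85.6
gripper_force: 8.3
```

```bash
python3 tilt.py
```

```text
scene lid 0.78 3428 3875 normal [0.001 0.288 0.958] c [ -10. -182.   57.] min [-117. -261.   33.] max [  89. -105.   83.]
scene crate ((484.88751220703125, 148.8820343017578), (182.34130859375, 208.72520446777344), 81.38500213623047)
top lid 0.71 262 1316 normal [0.968 0.153 0.199] c [  60. -179.   55.] min [  48. -268.   27.] max [ 72. -90.  83.]
top crate ((483.3426513671875, 147.10968017578125), (175.9649200439453, 200.35134887695312), 81.6238021850586)
tcp crate frame -15.596211344198425 -276.3530958891821 81.1058645584796 [3.14026242 0.0106154  1.42443267] [ -5.62235756 -16.15313883   2.83269357] 85.15495629208168
```

Request:
play_rows:
  targets:
    - [0, 0.2, 0, -0.9, 0]
    - [0, 0.5, 0, -1.8, 0]
    - [0, 0.8, 0, -2.6, 0]
    - [0, 1.15, 0, -3.4, 0]
    - [0, 1.5, 0, -4.1, 0]
    - [0, 1.95, 0, -4.85, 0]
    - [0, 2.4, 0, -5.5, 0]
    - [0, 2.95, 0, -6.2, 0]
    - [0, 3.5, 0, -6.8, 0]
    - [0, 4.1, 0, -7.4, 0]

```text
clock: 8.45
eef_pos: [435.8, -78.0, 155.3]
tool_rot: [3.141, 0.002, 1.428]
force: [-0.5, -5.3, 3.8]
width: 85.2
gripper_force: 2.5
```

```bash
python3 tilt.py s3
```

```text
scene lid 0.61 3729 4213 normal [0.001 0.733 0.68 ] c [  -9. -157.   95.] min [-116. -211.   36.] max [  90. -103.  153.]
scene crate ((485.2291259765625, 148.78146362304688), (182.21653747558594, 209.3535614013672), 82.18953704833984)
top lid 0.6 1506 1568 normal [0.003 0.739 0.673] c [  38. -143.   77.] min [ -37. -213.   19.] max [ 87. -90. 152.]
top crate ((483.1826171875, 147.4081268310547), (176.81695556640625, 199.92572021484375), 81.66283416748047)
tcp crate frame -14.981653386627821 -229.1801241776804 154.69883743972287 [3.14144415e+00 1.77702385e-04 1.42908594e+00] [ 0.22989018 -3.63972445  2.43685362] 85.49452144591199
```

View pics/s3.png

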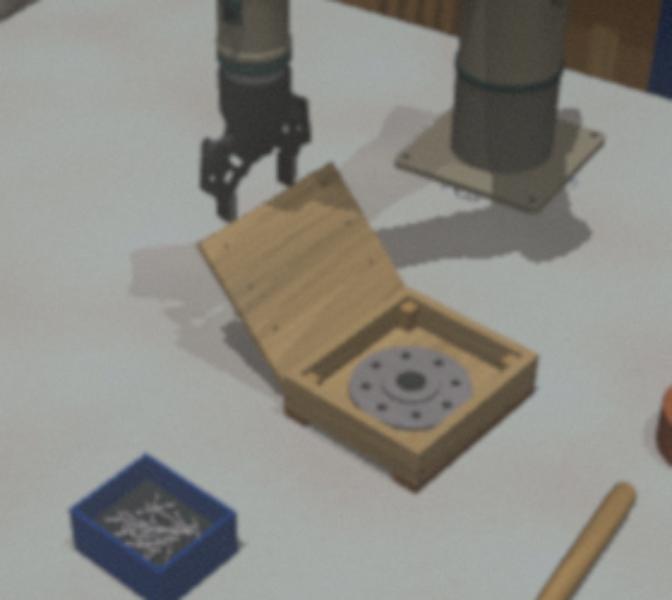

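Lid at about 47° (edge from 200,243 to 330,165), still held by both fingers. Carrying on towards upright.

Request:
play_rows:
  targets:
    - [0, 0.5, 0, -0.4, 0]
    - [0, 1.0, 0, -0.8, 0]
    - [0, 1.7, 0, -1.25, 0]
    - [0, 2.4, 0, -1.7, 0]
    - [0, 3.2, 0, -2.1, 0]
    - [0, 4.0, 0, -2.45, 0]
    - [0, 4.8, 0, -2.75, 0]
    - [0, 5.6, 0, -3.0, 0]
    - [0, 6.5, 0, -3.2, 0]
    - [0, 7.3, 0, -3.4, 0]

```text
clock: 9.75
eef_pos: [445.9, -3.5, 188.8]
tool_rot: [-3.141, -0.0, 1.43]
force: [1.4, 0.1, -0.5]
width: 85.3
gripper_force: 0.1
```

```bash
python3 tilt.py
```

```text
scene lid 0.58 3221 3541 normal [0.003 0.967 0.256] c [ -10. -116.  116.] min [-118. -137.   43.] max [ 90. -96. 185.]
scene crate none
top lid 0.43 103 103 normal [0.015 0.968 0.252] c [  73. -105.   67.] min [  54. -126.    4.] max [ 86. -89. 148.]
top crate ((483.5513916015625, 147.321044921875), (176.5517578125, 200.6985626220703), 81.49788665771484)
tcp crate frame -15.501946011869341 -156.31071469092035 188.71652390108142 [-3.14123555e+00  2.01761065e-04  1.42879127e+00] [ 0.01400282  0.2333242  -0.43680586] 85.7162246341794
```

Request:
play_rows:
  targets:
    - [0, 0.6, 0, -0.1, 0]
    - [0, 1.2, 0, -0.15, 0]
    - [0, 1.8, 0, -0.2, 0]
    - [0, 2.4, 0, -0.2, 0]
    - [0, 3.0, 0, -0.2, 0]
    - [0, 3.6, 0, -0.2, 0]
    - [0, 4.1, 0, -0.2, 0]
    - [0, 4.5, 0, -0.2, 0]
    - [0, 4.8, 0, -0.2, 0]
    - [0, 5.0, 0, -0.2, 0]

```text
clock: 11.05
eef_pos: [453.2, 45.0, 190.8]
tool_rot: [-3.142, 0.0, 1.429]
force: [-0.9, 0.5, 0.6]
width: 85.1
gripper_force: 0.2
```

```bash
python3 tilt.py s4
```

```text
scene lid 0.82 2305 2619 normal [-0.002 -1.     0.015] c [ -9. -86. 123.] min [-118.  -90.   55.] max [ 90. -82. 185.]
scene crate ((486.3109436035156, 149.29315185546875), (182.6186981201172, 207.493408203125), 80.47315979003906)
top lid 0.64 41 51 normal [-0.765 -0.644  0.023] c [-101. -109.  146.] min [-115. -118.   30.] max [-92. -97. 188.]
top crate ((487.140869140625, 167.74366760253906), (135.034912109375, 198.09410095214844), 81.46554565429688)
tcp crate frame -15.50097999329807 -106.23730973957689 190.81542406275634 [-3.14154020e+00  6.40205598e-05  1.42886990e+00] [ 0.1786677  -0.21415202  0.22463422] 85.41536078193732
```

View pics/s4.png

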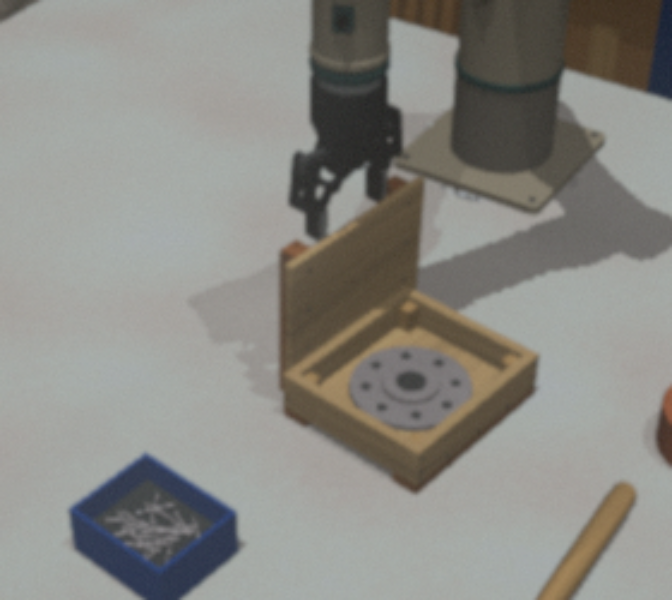

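The lid now stands upright against the crate wall, leaning very slightly inward (top edge 285,262 to 420,180). I back off, rise, and move over its +x cleat.

Request:
play_rows:
  targets:
    - [0, -0.5, 0, 0, 0]
    - [0, -1.0, 0, 0, 0]
    - [0, -1.0, 0, -3, 0]
    - [0, -1.0, 0, -6, 0]
    - [0, -1.0, 3, -6, 0]
    - [0, -0.4, 7.95, -6, 0]
    - [0, -0.4, 7.95, -6, 0]
    - [0, -0.4, 7.95, -4, 0]
    - [0, -0.4, 7.95, -2, 0]
    - [0, -0.4, 7.95, 0, 0]

```text
clock: 12.35
eef_pos: [531.0, 28.9, 190.0]
tool_rot: [-3.141, 0.0, 1.429]
force: [0.7, -0.3, -0.2]
width: 86.0
gripper_force: 0.0
```

```bash
python3 - <<'E'
from h import *
s=ctrl.read_state();print(s["eef_pos"],s["force"])
E=wristE();p,d=ctrl.get_image("wrist");cv2.imwrite("pics/w2.png",p[:,:,::-1])
E
python3 tilt.py
```

```text
[530.96027625  28.93847341 190.0265242 ] [ 0.66740862 -0.29513274 -0.16187543]
scene lid 0.64 2405 2771 normal [0.002 1.    0.008] c [-10. -89. 122.] min [-118.  -94.   53.] max [ 90. -85. 185.]
scene crate ((484.48095703125, 148.8765869140625), (182.53001403808594, 209.5771484375), 81.03215789794922)
top lid none
top crate none
tcp crate frame 64.67320186853932 -109.92573335864807 191.84486397495428 [ 3.13978826e+00 -3.08109881e-04  1.42916017e+00] [-0.81296388  0.30090534  0.28146682] 85.55482142281352
```

View pics/w2.png

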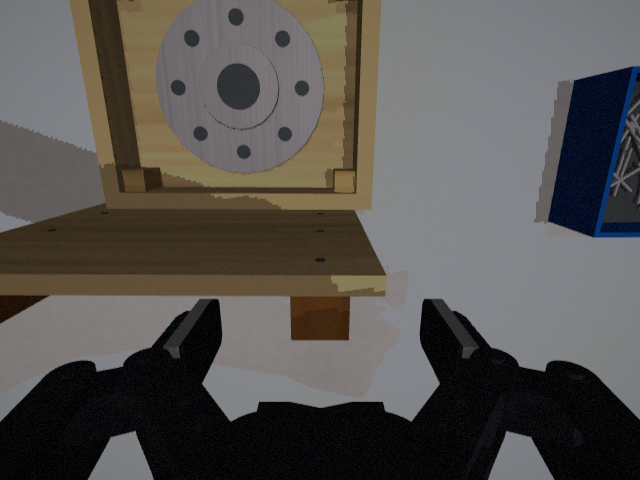

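The wrist view shows the cleat end (columns 290–350, rows 295–340) centred between the open pads, with the board just ahead of the fingers. Closing.

Request:
play_rows:
  targets:
    - [0.6, 0, 0, 0, 0]
    - [1, 0, 0, 0, 0]
    - [1, 0, 0, 0, 0]
    - [1, 0, 0, 0, 0]
    - [1, 0, 0, 0, 0]
    - [1, 0, 0, 0, 0]
    - [1, 0, 0, 0, 0]

```text
clock: 13.4
eef_pos: [531.2, 29.5, 191.1]
tool_rot: [-3.141, -0.0, 1.429]
force: [-2.1, -0.3, 4.9]
width: 22.5
gripper_force: 59.7
```

Request:
play_rows:
  targets:
    - [1, -0.3, 0, -1, 0]
    - [1, -0.3, 0, -2, 0]
    - [1, -0.3, 0, -2, 0]

```text
clock: 13.7
eef_pos: [532.0, 26.2, 212.2]
tool_rot: [3.139, -0.0, 1.429]
force: [0.3, -0.2, -3.4]
width: 22.5
gripper_force: 59.2
```

```bash
python3 tilt.py
```

```text
scene lid 0.57 2867 3315 normal [-0.    -1.     0.002] c [ -7. -92. 131.] min [-116.  -96.   49.] max [ 92. -88. 206.]
scene crate none
top lid 0.81 197 307 normal [ 0.01  -1.     0.027] c [-69. -99. 165.] min [-119. -106.   -6.] max [-16. -94. 207.]
top crate ((473.96905517578125, 167.17372131347656), (253.46066284179688, 137.8407745361328), 23.055702209472656)
tcp crate frame 63.785382498491 -112.5709000057046 210.45205053787748 [-3.14090874e+00  8.14831683e-05  1.42956047e+00] [-0.39895671  0.26170371 -3.52429069] 22.94346643342366
```

The lid is held by its cleat and lifts cleanly. I raise it to rim height and correct the 14 mm sideways offset.

Request:
play_rows:
  targets:
    - [1, 0, 0.4, -0.8, 0]
    - [1, 0, 0.8, -1.6, 0]
    - [1, 0, 1.2, -2.35, 0]
    - [1, 0, 1.4, -2.35, 0]
    - [1, 0, 1.4, -2.35, 0]

```text
clock: 14.5
eef_pos: [545.3, 24.6, 234.6]
tool_rot: [3.141, -0.0, 1.429]
force: [-0.7, -0.3, -2.8]
width: 22.6
gripper_force: 59.2
```

```bash
python3 tilt.py
```

```text
scene lid 0.9 3330 3679 normal [-0.    -1.     0.003] c [  7. -91. 144.] min [-102.  -96.   51.] max [105. -87. 228.]
scene crate ((484.04595947265625, 148.13961791992188), (185.2340545654297, 210.3063201904297), 81.05994415283203)
top lid 0.52 1279 1795 normal [-0.005  0.003  1.   ] c [ 287. -512.   58.] min [ 235. -580.   53.] max [ 340. -444.   63.]
top crate ((474.33270263671875, 163.68434143066406), (259.4862365722656, 129.74151611328125), 29.87411117553711)
tcp crate frame 77.72969777623202 -112.66668896633512 234.04216781472783 [-3.14092667e+00  4.91403928e-05  1.42925859e+00] [ 0.91039551  1.0946374  -3.27989996] 22.43739155559283
```

Request:
play_rows:
  targets:
    - [1, 0.3, 0, 0, 0]
    - [1, 1.0, 0, 0, 0]
    - [1, 1.7, 0, -0.1, 0]
    - [1, 2.4, 0, -0.1, 0]
    - [1, 3.1, 0, -0.1, 0]
    - [1, 3.8, 0, -0.05, 0]
    - [1, 4.6, 0, 0.05, 0]
    - [1, 5.3, 0, 0.15, 0]
    - [1, 6.0, 0, 0.3, 0]
    - [1, 6.0, 0, 0.3, 0]

```text
clock: 15.8
eef_pos: [552.9, 84.8, 230.9]
tool_rot: [-3.141, 0.001, 1.431]
force: [-1.3, -4.4, -2.9]
width: 22.5
gripper_force: 67.4
```

```bash
python3 tilt.py s5
```

```text
scene lid 0.85 1827 2317 normal [-0.001 -0.942  0.334] c [ 10. -54. 146.] min [-101.  -87.   57.] max [105. -28. 219.]
scene crate ((485.5260314941406, 149.15687561035156), (183.510986328125, 209.58645629882812), 81.65872192382812)
top lid 0.83 1409 1919 normal [ 0.003 -0.941  0.339] c [-20. -68. 137.] min [-105. -100.   46.] max [ 64. -35. 221.]
top crate ((390.05975341796875, 159.9777374267578), (33.65388107299805, 11.861226081848145), 81.98311614990234)
tcp crate frame 77.6135260422318 -52.841583620304945 231.27937306238 [-3.14106049e+00 -1.98685377e-04  1.42890073e+00] [-1.32195576 -3.37745326 -3.22563719] 22.512496325559997
```

View pics/s5.png

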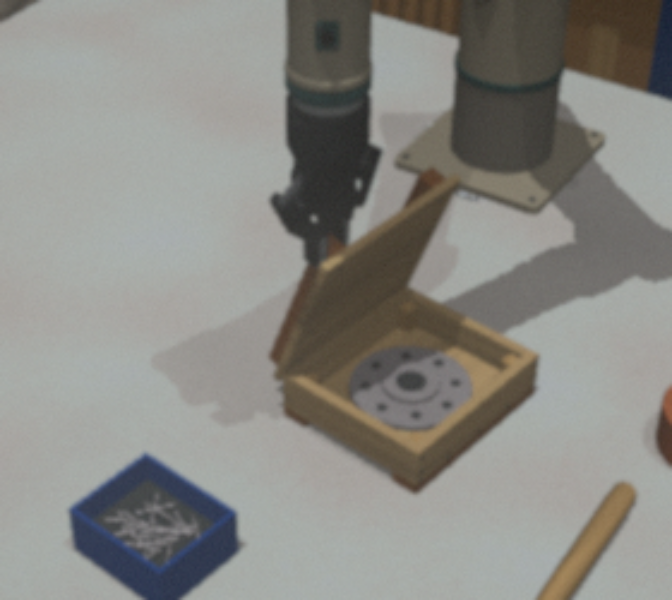

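Lid at 110°, hinging on the rim with the face edge from about 285,370 to 455,180, squarely over the crate. Continuing the arc slowly.

Request:
play_rows:
  targets:
    - [1, 0.7, 0, 0.18, 0]
    - [1, 1.36, 0, 0.4, 0]
    - [1, 2.05, 0, 0.63, 0]
    - [1, 2.74, 0, 0.89, 0]
    - [1, 3.38, 0, 1.2, 0]
    - [1, 4.0, 0, 1.52, 0]
    - [1, 4.65, 0, 1.87, 0]
    - [1, 5.26, 0, 2.24, 0]
    - [1, 5.86, 0, 2.65, 0]
    - [1, 6.43, 0, 3.08, 0]

```text
clock: 17.1
eef_pos: [562.7, 148.7, 200.3]
tool_rot: [3.141, -0.001, 1.43]
force: [-0.8, -1.9, 1.1]
width: 22.6
gripper_force: 64.9
```

```bash
python3 tilt.py
```

```text
scene lid 0.82 719 1426 normal [ 0.011 -0.673  0.739] c [ 20.  -6. 147.] min [-94. -99.  61.] max [105.  35. 184.]
scene crate ((486.2010803222656, 152.5646209716797), (176.82542419433594, 211.0181884765625), 80.02899169921875)
top lid 0.58 2844 4037 normal [ 0.001 -0.704  0.71 ] c [-10. -38. 117.] min [-105. -102.   51.] max [ 99.  28. 181.]
top crate ((429.7813415527344, 227.2280731201172), (36.54512023925781, 74.54376220703125), 89.16058349609375)
tcp crate frame 77.6898123386137 12.008023155509186 200.55144646478587 [ 3.14134919e+00 -9.42253409e-04  1.42915937e+00] [ 1.10240304 -0.4308616  -0.02577356] 22.582703705207965
```

Request:
play_rows:
  targets:
    - [1, 0.53, 0, 0.46, 0]
    - [1, 1.06, 0, 0.93, 0]
    - [1, 1.56, 0, 1.44, 0]
    - [1, 2.06, 0, 1.96, 0]
    - [1, 2.54, 0, 2.5, 0]
    - [1, 3.0, 0, 3.06, 0]
    - [1, 3.4, 0, 3.65, 0]
    - [1, 3.8, 0, 4.24, 0]
    - [1, 4.15, 0, 4.87, 0]
    - [1, 4.5, 0, 5.5, 0]

```text
clock: 18.4
eef_pos: [568.6, 193.0, 145.0]
tool_rot: [-3.141, -0.001, 1.429]
force: [-0.9, 0.4, 2.3]
width: 22.3
gripper_force: 60.2
```

```bash
python3 tilt.py
```

```text
scene lid 0.65 1207 2150 normal [ 0.004 -0.338  0.941] c [22. -2. 94.] min [ -87. -103.   57.] max [105.  71. 123.]
scene crate ((487.52783203125, 149.03988647460938), (180.13304138183594, 208.1863555908203), 82.2468032836914)
top lid 0.81 3264 4778 normal [-0.002 -0.342  0.94 ] c [ -8. -21.  88.] min [-105. -104.   56.] max [ 98.  65. 120.]
top crate ((459.1998291015625, 233.64190673828125), (12.162368774414062, 124.13933563232422), 81.05891418457031)
tcp crate frame 77.30394652401344 56.58658697119533 145.46489716202092 [-3.14116773e+00 -2.08164657e-04  1.42895840e+00] [ 0.19785204  0.17756791 -0.14997716] 22.429807788872598
```

Request:
play_rows:
  targets:
    - [1, 0.3, 0, 0.65, 0]
    - [1, 0.6, 0, 1.3, 0]
    - [1, 0.85, 0, 2.0, 0]
    - [1, 1.08, 0, 2.65, 0]
    - [1, 1.2, 0, 3.1, 0]
    - [1, 1.32, 0, 3.6, 0]
    - [1, 1.43, 0, 4.05, 0]
    - [1, 1.5, 0, 4.4, 0]
    - [1, 1.5, 0, 4.4, 0]

```text
clock: 19.6
eef_pos: [570.6, 207.3, 101.0]
tool_rot: [-3.141, 0.0, 1.43]
force: [0.9, 2.3, 1.5]
width: 22.2
gripper_force: 58.7
```

```bash
python3 tilt.py; cat > fit.py <<'E'
from h import *
import sys
o=np.array([483.8,147.4,0]);a=np.radians(81.65);Y=np.array([np.cos(a),np.sin(a),0]);X=np.array([np.sin(a),-np.cos(a),0])
for n in("top","scene"):
    p,d=ctrl.get_image(n);r=ctrl.trace(n,"lid")
    P=cloud(n,d,r[0]["pixels"])-o;Q=P[P[:,2]>55]
    L=np.c_[Q@X,Q@Y];print(n,len(Q),cv2.minAreaRect(L.astype(np.float32)),np.percentile(L,[.5,99.5],axis=0).round(1).tolist(),np.percentile(P[:,2],[5,30,50,70,95]).round(1))
    if len(sys.argv)>1 and n=="scene":cv2.imwrite(f"pics/{sys.argv[1]}.png",cv2.resize(p[90:340,220:500,::-1],None,fx=2.4,fy=2.4))
E
python3 fit.py
```

```text
scene lid 0.61 1619 2709 normal [ 0.001 -0.065  0.998] c [ 20. -17.  68.] min [ -77. -106.   59.] max [104.  79.  77.]
scene crate none
top lid 0.56 3223 4840 normal [-0.004 -0.069  0.998] c [ -6. -19.  68.] min [-105. -106.   59.] max [98. 71. 77.]
top crate ((455.93756103515625, 235.1619873046875), (10.682638168334961, 117.0036849975586), 81.86560821533203)
tcp crate frame 77.40094493207224 71.56840947849115 101.626178897948 [ 3.14158448e+00 -1.42086023e-04  1.42911524e+00] [0.59733486 2.1549475  0.41427615] 22.43599292770799
top 4905 ((-3.0204620361328125, -15.795783996582031), (208.5926971435547, 187.42640686035156), 0.2361869364976883) [[-106.2, -107.7], [99.4, 73.7]] [60.2 66.2 69.8 74.2 91. ]
scene 2689 ((21.327224731445312, -7.327507019042969), (242.50421142578125, 213.7853546142578), 5.986108303070068) [[-95.0, -107.5], [106.8, 83.7]] [60.7 66.3 71.5 77.7 92.2]
```

Request:
play_rows:
  targets:
    - [1, 0.4, 0, 0, 0]
    - [1, 0.8, 0, 0, 0]
    - [1, 1.1, 0, 0, 0]
    - [1, 1.1, 0, 0.3, 0]
    - [1, 1.1, 0, 0.6, 0]
    - [1, 1.1, 0, 0.8, 0]
    - [1, 1.1, 0, 0.8, 0]

```text
clock: 20.8
eef_pos: [572.6, 219.0, 93.3]
tool_rot: [3.141, -0.001, 1.43]
force: [1.3, 2.0, 1.3]
width: 22.4
gripper_force: 58.7
```

```bash
python3 tilt.py;python3 fit.py s6
```

```text
scene lid 0.61 1621 2600 normal [ 0.001 -0.015  1.   ] c [ 20. -10.  64.] min [-80. -93.  59.] max [105.  89.  70.]
scene crate ((537.857421875, 193.22811889648438), (127.87664794921875, 255.08021545410156), 40.70883560180664)
top lid 0.86 3234 4809 normal [ 0.    -0.015  1.   ] c [-6. -8. 64.] min [-104.  -96.   59.] max [99. 82. 70.]
top crate ((794.2219848632812, 52.28339385986328), (119.91781616210938, 103.06416320800781), 82.62690734863281)
tcp crate frame 77.46488407322835 82.78961723875067 93.60392870416759 [ 3.14137272e+00 -3.74869026e-04  1.42924673e+00] [1.85625125 1.38800933 1.01455964] 22.761773685388178
top 4862 ((-3.1996383666992188, -6.564506530761719), (207.90953063964844, 184.57191467285156), 0.05550156533718109) [[-106.2, -97.9], [99.2, 84.0]] [58.9 63.1 65.4 68.4 86.6]
scene 2694 ((18.301414489746094, -2.4110565185546875), (248.7968292236328, 195.66017150878906), 0.5536371469497681) [[-94.4, -97.4], [105.4, 88.8]] [58.8 63.7 66.  72.6 86.2]
```

View pics/s6.png

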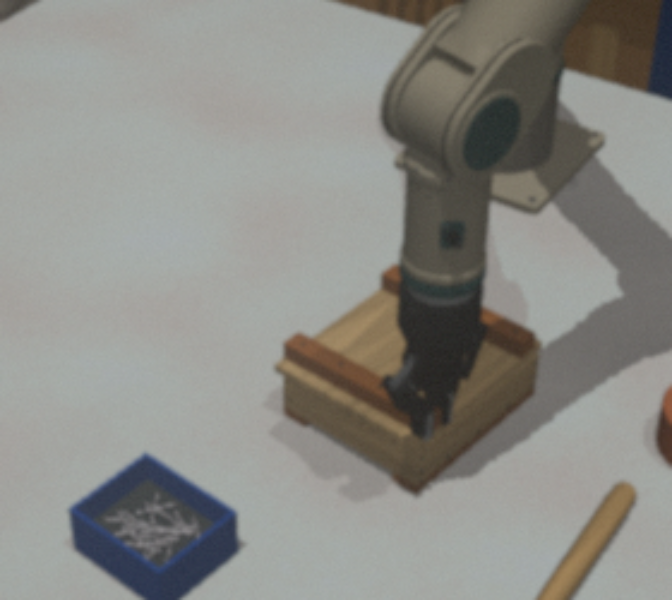

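Lid nearly flat with cleats up and the edges close to the crate's outline (left corner 278,368). Small slide of +4 mm in y and +2 mm in x, then down and release.

Request:
play_rows:
  targets:
    - [1, 0.2, 0.1, 0, 0]
    - [1, 0.4, 0.2, 0, 0]
    - [1, 0.4, 0.2, 0.15, 0]
    - [1, 0.4, 0.2, 0.3, 0]
    - [1, 0.4, 0.2, 0.3, 0]

```text
clock: 21.8
eef_pos: [574.6, 221.2, 90.8]
tool_rot: [-3.141, 0.0, 1.429]
force: [-2.0, -1.0, 5.2]
width: 22.5
gripper_force: 59.3
```

Request:
play_rows:
  targets:
    - [0.5, 0, 0, 0, 0]
    - [0.5, 0, 0, 0, 0]
    - [0.4, 0, 0, 0, 0]
    - [0.4, 0, 0, -3, 0]
    - [0.4, 0, 0, -7, 0]
    - [0.4, 0, 5, -12, 0]
    - [0.4, 0, 10, -12, 0]
    - [0.4, 0, 15, -12, 0]
    - [0.4, 0, 20, -12, 0]
    - [0.4, 0, 20, -12, 0]

```text
clock: 22.8
eef_pos: [776.4, 190.9, 209.8]
tool_rot: [3.139, 0.002, 1.428]
force: [0.8, 0.2, 0.3]
width: 51.4
gripper_force: 0.0
```

```bash
python3 tilt.py;python3 fit.py s7; python3 - <<'E'
from h import *
p,d=ctrl.get_image("top");cv2.imwrite("pics/t7.png",cv2.resize(p[200:350,200:340,::-1],None,fx=4,fy=4,interpolation=cv2.INTER_CUBIC))
E
```

```text
scene lid 0.62 2532 3943 normal [ 0.003 -0.001  1.   ] c [ 1. 14. 63.] min [-71. -89.  59.] max [106.  91.  68.]
scene crate ((524.4122314453125, 217.05078125), (97.11736297607422, 221.63758850097656), 50.941078186035156)
top lid 0.87 3343 5122 normal [0.    0.001 1.   ] c [-4. -4. 63.] min [-104.  -94.   58.] max [101.  86.  68.]
top crate none
tcp crate frame 277.9969158595261 88.30267812178217 210.50956794987525 [-3.14024818e+00 -9.30988329e-04  1.43004574e+00] [-0.67294246 -0.16006523 -0.04120319] 50.99778511773723
top 4954 ((-1.3576278686523438, -3.480804443359375), (184.57699584960938, 208.4652099609375), 89.90478515625) [[-104.1, -94.7], [101.3, 87.1]] [58.  62.1 64.3 67.6 85.4]
scene 3819 ((71.05055236816406, 2.2839508056640625), (341.49017333984375, 191.28448486328125), 1.8859800100326538) [[-90.9, -91.9], [106.8, 92.2]] [59.6 62.9 64.7 71.4 84.9]
```

View pics/s7.png

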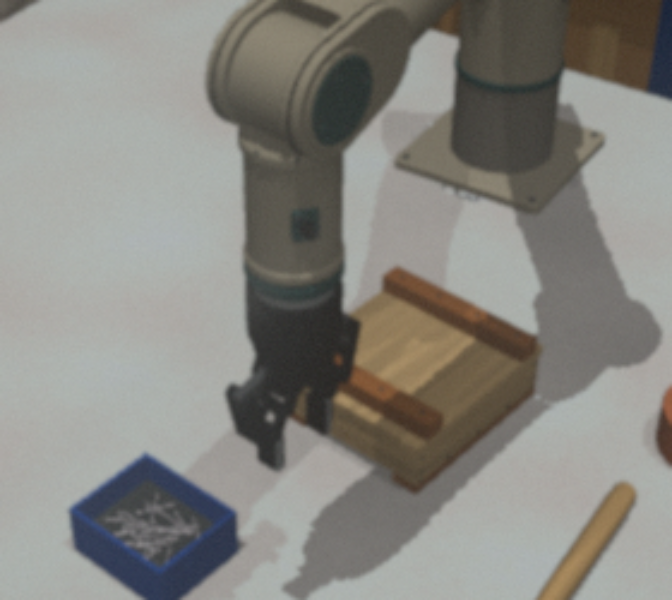

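```bash
python3 - <<'E'
from h import *
o=np.array([483.8,147.4,0]);a=np.radians(81.65);Y=np.array([np.cos(a),np.sin(a),0]);X=np.array([np.sin(a),-np.cos(a),0])
p,d=ctrl.get_image("scene")
P=cloud("scene",d,np.ones_like(d,bool))-o;L=np.c_[P@X,P@Y,P[:,2]]
for z0,z1 in((12,28),(28,46),(57,63)):
    m=(L[:,2]>z0)&(L[:,2]<z1)
    for lo,hi in((-70,0),(0,70)):
        q=L[m&(L[:,0]>lo)&(L[:,0]<hi)&(abs(L[:,1]-88)<15)];print("+y",z0,lo,len(q),np.percentile(q[:,1],[10,50,90]).round(1))
    q=L[m&(L[:,1]>30)&(L[:,1]<80)&(abs(L[:,0]-100)<15)];print("+x",z0,len(q),np.percentile(q[:,0],[10,50,90]).round(1) if len(q) else 0)
E
```

```text
+y 12 -70 69 [87.6 89.3 91. ]
+y 12 0 79 [87.2 89.3 90.8]
+x 12 74 [ 97.9 100.5 102.7]
+y 28 -70 85 [87.3 89.  90.3]
+y 28 0 96 [87.5 89.  90.7]
+x 28 100 [ 98.9 101.1 103.1]
+y 57 -70 84 [75.  84.7 90.8]
+y 57 0 75 [77.  86.4 90.9]
+x 57 71 [ 90.3  99.3 105.2]
```

View pics/t7.png

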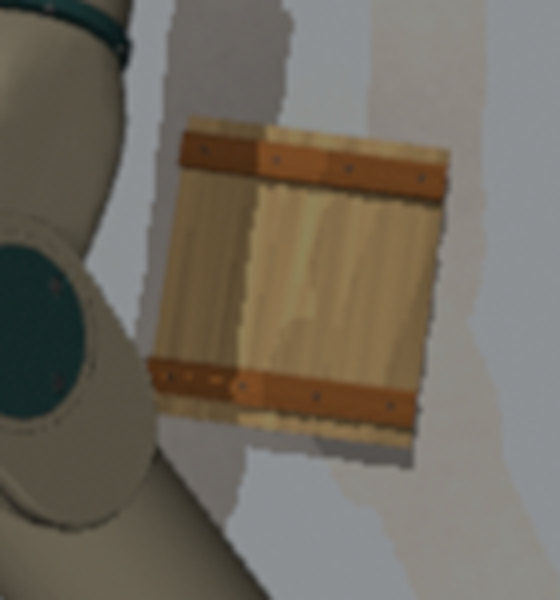

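The top view shows the lid flat and square over the crate with its cleats up. Measured overhang is about 2 mm at +y and 4 mm at +x, the crate hasn't moved, and the arm is clear. Handing in.

```bash
python3 -c "
from cell import ctrl
print(ctrl.finish_job())"
```

```text
the job is handed in; nothing more can be done
None
```

The lid is turned over and lies flat and square on the crate, cleats up and covering the opening, about 2 mm off centre towards −y; the crate did not visibly move, the other things were left alone, and the job is handed in (no verdict returned).

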